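# Nest the gallipots in the sterilising cassette, close its two halves and latch it

## Robot

A 6-joint arm with a two-finger parallel gripper is mounted at the origin on a cart in front of the work surface, level with it; the furniture and walls round the work are solid. World frame = base frame: x ahead of the robot, y to its left, z up, the work surface at z = 0. Lengths are in mm, angles in rad, forces in N, time in s.
With the tool pointing down it reaches from about 300 to 775 mm from the base axis. Payload 14.6 kg.
Tool frame: the origin (TCP) lies midway between the tips of the shut fingers; the grasp point (between the pads) lies 19 mm behind it (manip.hold_point_z is the distance from the TCP to the grasp point, in mm); z points along the fingers, y is the direction in which the jaws open and shut (so a half turn about z gives the same grasp; the last joint's range is limited). The gripper opens to 94 mm and grips with 3 to 60 N. Pads are 16 mm wide; open, the fingers measure 119 mm over their backs; the gripper's body (75 mm by 177 mm) begins 78 mm behind the grasp point.
Start: joints at [-1.219, 0.3, 1.521, -0, 1.321, -0.067], TCP at [223.658, -502.46, 205.446] pointing down, gripper open.
Joint ranges: [-3.03, 3.03], [-0.79, 2.21], [0.23, 2.52], [-1.04, 4.18], [0, 3.07], [-2.55, 2.55]. Speed limits (rad/s): [2.22, 2.22, 2.57, 3.14, 3.14, 3.14].

## Interface

Orientations are given as [roll, pitch, yaw] about the fixed x, y, z axes, in that order (R = Rz(yaw) Ry(pitch) Rx(roll)).
In Python, from cell import manip gives the robot as it stands.
- The arm moves only by the shell command python3 -m crank 'ROWS' [OPENING] [FORCE]. ROWS is JSON, a list of rows, each an object with "offset": the shift along the world's x, y, z in m, a list of three; "spin": the turn about the world's z in degrees. In form: [{"offset": [dx, dy, dz], "spin": spin}, ...]. A call has exactly 8 rows; each row is the pose to reach, as a shift and turn from the pose measured when the call began; what a row does not reach only later rows make up. A row lasts 1/12 s, in which the tool goes at most 41.7 mm and 7.16 degrees, less where a joint would pass 70% of its speed; a pose out of reach is approached as far as the arm can. A call with a gripper value outside its range is refused whole. OPENING is the opening, from 0 (shut) to 1 (fully open), set as the call begins (- or left out, the last holds). The fingers move at their own pace and stop on an object; FORCE is the grip in N (left out, the last holds). Time passes only in rows, so rows that repeat a pose let the fingers close, or fill a call up. It gives the time, the measured TCP pose, the force and the opening at its end, in the units of the state.
- manip.read_state(): the state, without advancing time (a new reading comes with each control period).
- manip.camera(name): name is "side" or "top"; returns a dict with "pixels" (420x560x3 uint8, red, green, blue), "fx", "fy", "cx", "cy" (pixels), "extrinsics" (4x4, takes a point from world to camera coordinates). Camera axes: x right, y down, z forward; pixel columns grow to the right and rows downward; lengths in mm; the calibration is good to about 2 mm. A picture is of the moment at which its call begins. There is no depth.
- manip.sign_off(): hands the job in, once; it reports no verdict.
Trained networks look in a picture, given as the dict that the camera call returned (one of the last four; its "shot" number tells which), for a name from the list of things; names that differ only in an ending like _2 or _b are one class to them, and where a whole thing is asked for, a point or a joint stands for the part that bears it (a point fixed in the world has none). Each returns a list of dicts, best first, with "conf" (0 to 1); they miss things now and then, are a little off and sometimes report something else, mostly with a low value. They report only what shows in the picture. A call takes as long as a camera call. They do not tell look-alikes from the thing itself.
- manip.search_frame(picture, name): "location" ([x, y, z] in mm, in world coordinates, good to about 4 mm: the middle of the surface that is visible of it).
- manip.masks_of(picture, name): "mask" (420x560 bool, what is visible of it).
The state is a dict: "clock": time; "joints": joint angles; "qd": joint speeds; "effort": joint torques, N m; "eef_pos": TCP position; "eef_rot": TCP orientation; "wrist_force": force on the tool from outside, world axes, zero at the start; "moment": the same for the moment, N m; "finger_gap": finger opening in mm.
Only numpy, scipy, OpenCV 4.12 (cv2) and the standard library are available. Lean on these libraries where they do the work, as an engineer would, in place of code of your own. Each camera call takes 0.05 s, during which the arm holds its last target. There are 200 camera calls.

## Task

Pack the gallipot set: lower the medium steel gallipot over the small one that already stands mouth down on its stud in the open hinged cassette, then the large one over both, all mouth down and flat on the cassette floor. Then swing the upper half of the cassette shut until the two halves meet edge to edge all round, and swing the front latch fully home. Leave the other things on the table where they are.

Things in the scene. Friction and masses are not known exactly. Their poses are not given: they have to be found in the camera images.
- cassette: fixed perforated steel cassette, lower half shell: 120 mm (own x) by 180 mm (own y), rim 26 mm above the table, sheet 2.5 mm, inner floor 6.5 mm above the table. Origin: centre of its underside on the table. x points from the latch side (near the robot) to the hinge side. Tweezers fixed along its near inner side. Closed it is 50 mm high.
- nest_spot (a point): point on the cassette's inner floor (6.5 mm above the table) at the middle of the silicone stud (31 mm wide, 4 mm high) where the nest stands; 6 mm to +x and 26 mm to +y of the cassette's centre. Axes as the cassette's.
- cassette_lid (a joint): angle of the upper half shell about its hinge, rad: 0 = shut, rims together; about 1.57 = standing upright; at the start it leans back at 1.75 to 2.1. The hinge is stiff (0.34 Nm): it stays where it is left.
- lid_hinge (a point): point on the hinge axis in the middle of the far side, 26 mm above the table, 62 mm from the cassette's centre. The axis runs along the cassette's y. Axes of this point turn with the lid: its -x runs along the lid from hinge to free edge, its z to the lid's outside.
- lid_edge (a point): middle of the lid's free edge on the lid's outer face: 122 mm from the hinge along the lid and 24 mm (the lid's depth) to its outside. The lid is 180 mm wide along y. Its outer face, seen from behind when open, is flat.
- cassette_latch (a joint): angle of the latch about its pin on the lid's front wall, rad: 0 = home, hanging flat before the front wall with its hook under the keeper lug; 1.57 = standing straight out. At the start 1.2 to 1.7; stiff, stays where it is left.
- latch_pin (a point): middle of the latch's pin; with the lid shut it is 34 mm above the table and 64 mm in front of the cassette's centre (own -x). The pin runs along the cassette's y.
- latch_lip (a point): middle of the outer end of the latch's thumb lip, 31 mm from the pin; the latch is a 34 mm wide, 2.5 mm thick steel plate. Home, the lip is about 5 mm above the table and 74 mm in front of the cassette's centre.
- gallipot_small: round steel cup standing mouth down on the stud in the cassette: 42 mm across the mouth, 36 mm across the foot (which is up), 26 mm high, wall 2.5 mm. Origin: centre of the mouth plane; z up towards the foot.
- gallipot_medium: round steel cup standing mouth down on the table: 55 mm across the mouth, 49 mm across the foot (up), 31 mm high, wall 2.5 mm. Origin: centre of the mouth plane; z up towards the foot.
- gallipot_large: round steel cup standing mouth down on the table: 68 mm across the mouth, 62 mm across the foot (up), 36 mm high, wall 2.5 mm. Origin: centre of the mouth plane; z up towards the foot.
- white_cup: bystander: white plastic cup, 49 mm across, 43 mm high, mouth up
- kidney_dish: bystander: kidney dish 148 x 56 mm, 33 mm high
- curved_clamp: bystander: small steel clamp with ring handles, 147 mm long, lying flat
- tip_cap: bystander: small cap 28 x 11 mm, lying on the table
- blue_marker: bystander: marker pen, 135 mm long, 12 mm thick
- scissors: bystander: scissors, 192 mm long, lying flat
Mind the look-alikes: they are no part of the job. What is shaped like the gallipot_medium but blue or green is not meant.

How it is judged:
By the outcome, as a careful person would: the job done as asked, in the order asked, and still so for the second after the job is handed in, with the robot touching nothing.
It also fails if it takes over 64 s, if anything falls off the work surface, if the arm or the gripper's body presses on something with over 40 N, if the wrist force passes 120 N, or if a joint passes its speed limit or range.

## Working session

There is one attempt and no reset: what is moved stays moved. The work goes in short steps, Python scripts to look and compute and a shell command to move; the robot and the scene stay as the last step left them, time stands still between calls to the robot, and variables do not carry over. Pictures are saved under pics/ and viewed, about 8 in all and at most 12, crops included, and the job is handed in when it is done.

```bash
ls; mkdir -p pics; cat > h.py <<'E'
import numpy as np,cv2
from cell import manip
def snap(n,fn=None):
    p=manip.camera(n)
    if fn: cv2.imwrite('pics/'+fn,p['pixels'][:,:,::-1])
    return p
def proj(p,X):
    c=p['extrinsics']@np.append(X,1.); return np.array([p['fx']*c[0]/c[2]+p['cx'],p['fy']*c[1]/c[2]+p['cy']])
def ray(p,u,v,z):
    E=p['extrinsics'];R=E[:3,:3];o=-R.T@E[:3,3];d=R.T@np.array([(u-p['cx'])/p['fx'],(v-p['cy'])/p['fy'],1]);return o+d*(z-o[2])/d[2]
E
python3 - <<'E'
from h import *
print(manip.read_state())
ps=[snap('top','t0.png'),snap('side','s0.png')]
cv2.imwrite('pics/both0.png',cv2.resize(np.hstack([p['pixels'] for p in ps]),(800,300))[:,:,::-1])
for p in ps:
    E=p['extrinsics'];print('cam',(-E[:3,:3].T@E[:3,3]).round(),p['fx'])
    for n in ['cassette','cassette_lid','lid_edge','latch_lip','gallipot_small','gallipot_medium','gallipot_large','nest_spot','lid_hinge','latch_pin']:
        print(n,[(np.round(d['location']),round(d['conf'],2)) for d in manip.search_frame(p,n)][:4])
E
```

```text
pics
{'clock': 0.0, 'joints': array([-1.21861028e+00,  3.00466228e-01,  1.52159609e+00, -8.39953974e-06,
        1.32072878e+00, -6.66054331e-02]), 'qd': array([-2.36569079e-03, -1.22789307e-03, -3.78309753e-04, -1.12842050e-03,
       -2.33389696e-05,  7.11706559e-04]), 'effort': array([-1.19577420e-03, -5.31810594e+01, -3.52735627e+01,  7.07741152e-02,
        2.43823574e-02, -9.77616469e-05]), 'eef_pos': array([ 223.55786616, -502.21200772,  204.88266558]), 'eef_rot': array([-3.14039632e+00, -7.16463291e-05,  4.18793521e-01]), 'wrist_force': array([0.46044177, 0.55268215, 0.94644109]), 'moment': array([ 0.00659539,  0.0114847 , -0.00780061]), 'finger_gap': 93.78837521274062}
cam [ 366.  165. 1066.] 499.4596980573184
cassette [(array([564., -15.,  31.]), 0.63)]
cassette_lid [(array([606., -13.,  74.]), 0.92), (array([568., -14.,  26.]), 0.18)]
lid_edge [(array([601., -10.,  78.]), 0.9), (array([692.,  52.,   2.]), 0.31)]
latch_lip [(array([617.,  -5., 168.]), 0.6), (array([499., 171.,  10.]), 0.29)]
gallipot_small [(array([513.,  13.,  30.]), 0.87), (array([567., -19.,  26.]), 0.43
[... 341 characters left out ...]
088685019681
cassette [(array([576.,  -8.,  29.]), 0.57), (array([683.,  36.,   3.]), 0.49)]
cassette_lid [(array([606.,  -7.,  75.]), 0.59)]
lid_edge [(array([599.,  -2.,  75.]), 0.81)]
latch_lip []
gallipot_small [(array([510.,  25.,  24.]), 0.51)]
gallipot_medium [(array([407., 272.,  24.]), 0.9), (array([566., 171.,  23.]), 0.86), (array([340., -40.,  28.]), 0.77), (array([577.,  -8.,  26.]), 0.67)]
gallipot_large [(array([584., 282.,  33.]), 0.57)]
nest_spot [(array([578., -11.,  28.]), 0.77)]
lid_hinge [(array([605., -11.,  77.]), 0.97)]
latch_pin [(array([602.,  -8.,  79.]), 0.69), (array([620.,  -3., 156.]), 0.64), (array([679.,  38.,   7.]), 0.56), (array([512.,  23.,  22.]), 0.49)]
```

View pics/t0.png

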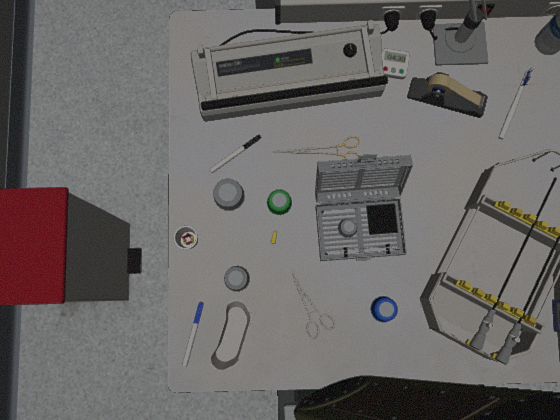

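View pics/s0.png

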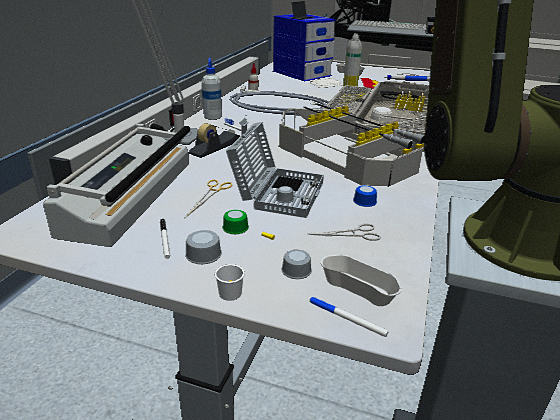

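The top view shows large at (228,193), medium (grey) at (236,278), and green/blue look-alikes at (279,201) and (384,309). The cassette is at about (361,230) with small at (347,227), and the lid leans back to row ~157. The side view agrees. Next I refine with masks and a zoomed crop.

```bash
python3 - <<'E'
from h import *
p=snap('top'); 
im=p['pixels'][145:270,300:425]; cv2.imwrite('pics/c1.png',cv2.resize(im,None,fx=4.8,fy=4.8,interpolation=cv2.INTER_CUBIC)[:,:,::-1])
for q in (p,snap('side')):
  for n,h,r,rt in (('gallipot_large',36,34,31),('gallipot_medium',31,27.5,24.5),('gallipot_small',32.5,21,18)):
    for d in manip.masks_of(q,n)[:4]:
        m=d['mask'].astype(np.uint8); ys,xs=np.nonzero(m)
        if len(xs)<30: continue
        # fit silhouette: hull of projected mouth and foot circles
        z0=6.5 if n.endswith('small') else 0; hh=26 if z0 else h
        a=np.linspace(0,2*np.pi,60,endpoint=False)
        c0=ray(q,xs.mean(),ys.mean(),z0+hh/2)[:2]
        S=8
        def sil(c):
            P=[proj(q,[c[0]+rr*np.cos(t),c[1]+rr*np.sin(t),z]) for rr,z in((r,z0),(rt,z0+hh)) for t in a]
            k=np.zeros((420*4,560*4),np.uint8); cv2.fillConvexPoly(k,cv2.convexHull((np.array(P)*4+1.5).round().astype(np.int32)),1); return k
        M=np.kron(m,np.ones((4,4),np.uint8))
        f=lambda c:-(np.logical_and(sil(c),M).sum()/np.logical_or(sil(c),M).sum())
        from scipy.optimize import minimize
        s=minimize(f,c0,method='Nelder-Mead',options=dict(initial_simplex=[c0,c0+[4,0],c0+[0,4]],xatol=.2,fatol=1e-4))
        col=np.median(q['pixels'][ys,xs],axis=0)
        print(n,round(d['conf'],2),s.x.round(1),'iou',round(-s.fun,3),col)
E
```

```text
gallipot_large 0.74 [592.9 265.3] iou 0.958 [100. 101. 103.]
gallipot_large 0.42 [656.5 -26.4] iou 0.234 [84.5 85.  84. ]
gallipot_medium 0.88 [413.1 251.5] iou 0.913 [ 98. 100. 101.]
gallipot_medium 0.68 [340.9 -54.4] iou 0.936 [ 44.  70. 120.]
gallipot_medium 0.64 [574.1 157.3] iou 0.912 [ 50. 107.  59.]
gallipot_small 0.64 [513.7  14.3] iou 0.807 [96. 98. 99.]
gallipot_large 0.87 [593.2 266.5] iou 0.931 [ 95.  100.5 103. ]
gallipot_medium 0.96 [340.6 -53.1] iou 0.917 [  6.5  39.  103. ]
gallipot_medium 0.88 [412.9 252.3] iou 0.842 [79.  85.5 88. ]
gallipot_medium 0.75 [574.9 158. ] iou 0.894 [ 3. 79. 23.]
gallipot_small 0.56 [513.4  13.6] iou 0.836 [75.  81.5 83. ]
```

View pics/c1.png

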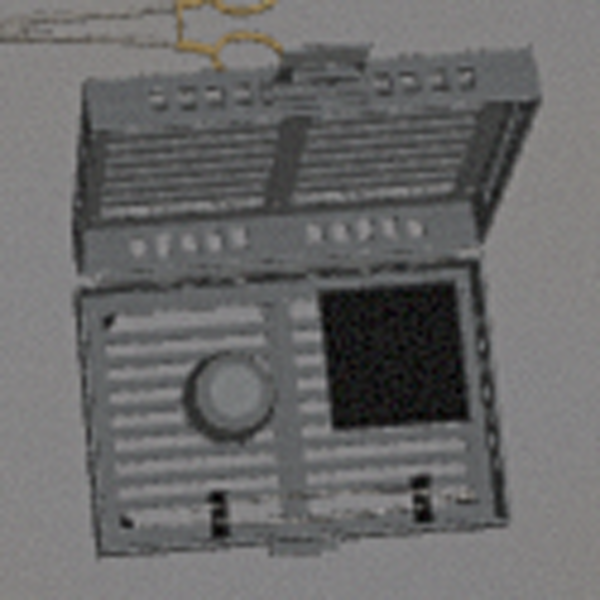

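Small stands at (513.5,14), medium at (413,252), large at (593,266), and the cassette yaw is ≈ +0.083. I move towards medium at height.

```bash

python3 -m crank '[{"offset":[0.016,0.035,0],"spin":-3},{"offset":[0.032,0.07,0],"spin":-6},{"offset":[0.048,0.105,0],"spin":-9},{"offset":[0.064,0.14,0],"spin":-12},{"offset":[0.08,0.175,0],"spin":-15},{"offset":[0.096,0.21,0],"spin":-19.2},{"offset":[0.112,0.245,0],"spin":-19.2},{"offset":[0.128,0.28,0],"spin":-19.2}]' 1
python3 -m crank '[{"offset":[0.01,0.04,0],"spin":0},{"offset":[0.02,0.08,0],"spin":0},{"offset":[0.025,0.12,0],"spin":0},{"offset":[0.03,0.16,0],"spin":0},{"offset":[0.035,0.2,0],"spin":0},{"offset":[0.04,0.24,0],"spin":0},{"offset":[0.05,0.28,0],"spin":0},{"offset":[0.06,0.31,0],"spin":0}]'
python3 - <<'E'
from h import *
p=snap('top')
C=np.array([509.7,-12.4]);R=np.array([[np.cos(.083),-np.sin(.083)],[np.sin(.083),np.cos(.083)]])
for a,uv in (((-60,90),(100,556)),((-60,-90),(508,522)),((60,90),(78,288)),((60,-90),(480,257))):
    print(a,(C+R@a).round(1),ray(p,uv[0]/4.8+299.6,uv[1]/4.8+144.6,26)[:2].round(1))
E
```

```text
clock: 2.17
eef_pos: [352.0, -220.8, 205.7]
eef_rot: [3.141, -0.0, 0.083]
wrist_force: [0.2, -0.7, -0.2]
finger_gap: 93.9
clock: 2.83
eef_pos: [411.8, 92.1, 206.1]
eef_rot: [3.141, -0.001, 0.084]
wrist_force: [0.7, -0.2, 0.6]
finger_gap: 94.2
(-60, 90) [442.4  72.3] [444.   74.5]
(-60, -90) [ 457.4 -107.1] [ 454.  -103.5]
(60, 90) [562.   82.3] [562.5  79.5]
(60, -90) [577.  -97.1] [571.6 -98.5]
```

```bash

python3 -m crank '[{"offset":[0.001,0.035,-0.01],"spin":0},{"offset":[0.001,0.07,-0.03],"spin":0},{"offset":[0.001,0.105,-0.06],"spin":0},{"offset":[0.001,0.14,-0.09],"spin":0},{"offset":[0.001,0.16,-0.115],"spin":0},{"offset":[0.001,0.16,-0.13],"spin":0},{"offset":[0.001,0.16,-0.14],"spin":0},{"offset":[0.001,0.16,-0.14],"spin":0}]' 0.95
python3 - <<'E'
from h import *
s=manip.read_state();print(s['eef_pos'],s['eef_rot'])
p=snap('top');q=snap('side')
a=p['pixels'][220:320,180:290];b=q['pixels'][210:310,240:350]
cv2.imwrite('pics/m1.png',cv2.resize(np.hstack([a,b]),None,fx=3.6,fy=3.6,interpolation=cv2.INTER_CUBIC)[:,:,::-1])
E
```

```text
clock: 3.55
eef_pos: [413.2, 254.4, 64.2]
eef_rot: [3.141, 0.001, 0.086]
wrist_force: [0.3, -1.0, -0.2]
finger_gap: 89.7
[413.23886926 254.40828386  64.23555385] [3.14109981e+00 1.18875472e-03 8.58249772e-02]
```

View pics/m1.png

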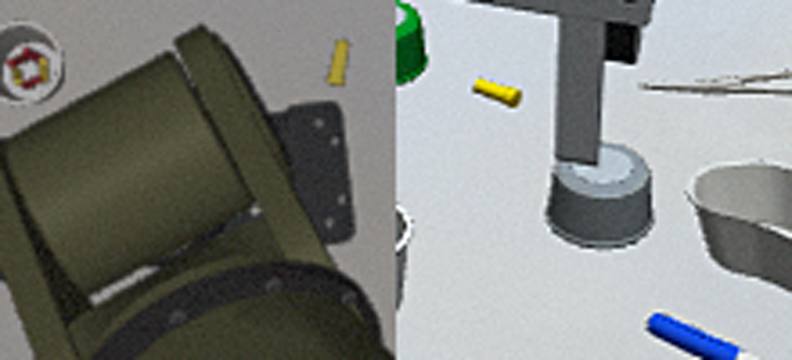

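The side crop shows the near finger in line with the grey pot. I descend and grip.

```bash

python3 -m crank '[{"offset":[0,-0.002,-0.01],"spin":0},{"offset":[0,-0.002,-0.02],"spin":0},{"offset":[0,-0.002,-0.03],"spin":0},{"offset":[0,-0.002,-0.04],"spin":0},{"offset":[0,-0.002,-0.05],"spin":0},{"offset":[0,-0.002,-0.058],"spin":0},{"offset":[0,-0.002,-0.058],"spin":0},{"offset":[0,-0.002,-0.058],"spin":0}]'
python3 -m crank '[{"offset":[0,0,0],"spin":0},{"offset":[0,0,0],"spin":0},{"offset":[0,0,0],"spin":0},{"offset":[0,0,0],"spin":0},{"offset":[0,0,0],"spin":0},{"offset":[0,0,0],"spin":0},{"offset":[0,0,0],"spin":0},{"offset":[0,0,0],"spin":0}]' 0.3 20
```

```text
clock: 4.32
eef_pos: [414.4, 252.5, 8.3]
eef_rot: [-3.141, -0.002, 0.085]
wrist_force: [-0.5, -0.0, 0.4]
finger_gap: 89.6
clock: 4.98
eef_pos: [414.4, 252.5, 8.3]
eef_rot: [-3.141, -0.002, 0.085]
wrist_force: [0.3, 0.3, 1.4]
finger_gap: 50.5
```

```bash

python3 -m crank '[{"offset":[0,0,0.01],"spin":0},{"offset":[0,0,0.025],"spin":0},{"offset":[0,0,0.045],"spin":0},{"offset":[0.005,-0.012,0.065],"spin":0},{"offset":[0.015,-0.036,0.08],"spin":0},{"offset":[0.027,-0.066,0.085],"spin":0},{"offset":[0.04,-0.096,0.085],"spin":0},{"offset":[0.052,-0.126,0.085],"spin":0}]'
python3 -m crank '[{"offset":[0.012,-0.03,0],"spin":0},{"offset":[0.024,-0.058,0],"spin":0},{"offset":[0.034,-0.082,0],"spin":0},{"offset":[0.041,-0.1,0],"spin":0},{"offset":[0.045,-0.109,0],"spin":0},{"offset":[0.047,-0.1125,0],"spin":0},{"offset":[0.047,-0.1125,0],"spin":0},{"offset":[0.047,-0.1125,0],"spin":0}]'
cat > look.py <<'E'
from h import *; import sys
s=manip.read_state();print(s['eef_pos'].round(1),s['eef_rot'].round(3),s['finger_gap'])
p=snap('top');q=snap('side')
a=p['pixels'][150:290,290:430];b=q['pixels'][90:230,210:350]
cv2.imwrite('pics/'+sys.argv[1],cv2.resize(np.hstack([a,b]),None,fx=2.8,fy=2.8,interpolation=cv2.INTER_CUBIC)[:,:,::-1])
E
python3 look.py n1.png
```

```text
clock: 5.65
eef_pos: [467.1, 125.3, 94.7]
eef_rot: [-3.141, -0.003, 0.085]
wrist_force: [0.9, 0.1, -1.6]
finger_gap: 51.1
clock: 6.32
eef_pos: [513.8, 13.6, 94.8]
eef_rot: [-3.141, -0.003, 0.086]
wrist_force: [0.4, 0.8, -1.8]
finger_gap: 50.7
[513.8  13.6  94.8] [-3.141e+00 -3.000e-03  8.600e-02] 50.69181848131789
```

View pics/n1.png

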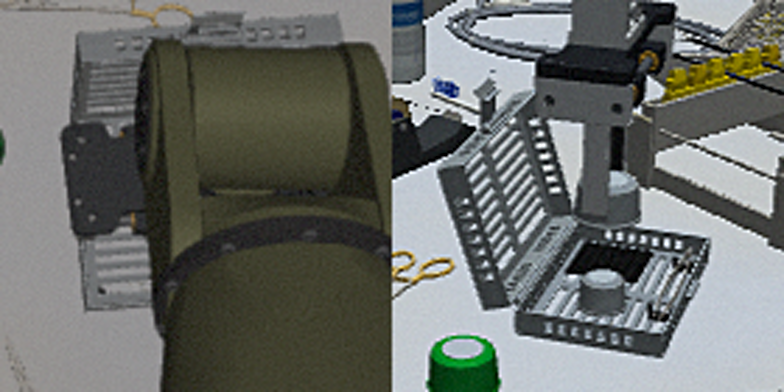

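The pot hangs above small and everything is clear of the lid. Now I fit the offset between held medium and small in the same view.

```bash
cat > fit.py <<'E'
from h import *; import sys
from scipy.optimize import minimize
G={'small':(21,18,26),'medium':(27.5,24.5,31),'large':(34,31,36)}
def fit(q,n,z0,near=None):
    r,rt,hh=G[n];a=np.linspace(0,2*np.pi,60,endpoint=False);out=[]
    for d in manip.masks_of(q,'gallipot_'+n)[:5]:
        m=d['mask'];ys,xs=np.nonzero(m)
        if len(xs)<30: continue
        c0=ray(q,xs.mean(),ys.mean(),z0+hh/2)[:2]
        if near is not None and np.hypot(*(c0-near))>60: continue
        def f(c):
            P=np.array([proj(q,[c[0]+rr*np.cos(t),c[1]+rr*np.sin(t),z]) for rr,z in((r,z0),(rt,z0+hh)) for t in a])
            k=np.zeros((1680,2240),np.uint8);cv2.fillConvexPoly(k,cv2.convexHull((P*4+1.5).round().astype(np.int32)),1)
            return -(np.logical_and(k,M).sum()/np.logical_or(k,M).sum())
        M=np.kron(m.astype(np.uint8),np.ones((4,4),np.uint8))
        s=minimize(f,c0,method='Nelder-Mead',options=dict(initial_simplex=[c0,c0+[4,0],c0+[0,4]],xatol=.2,fatol=1e-4))
        # extents in silhouette, rows/cols
        out.append((n,round(d['conf'],2),s.x.round(1),round(-s.fun,3),xs.min(),xs.max(),ys.min(),ys.max()))
    return out
if __name__=='__main__':
    q=snap('side')
    for a in sys.argv[1:]:
        n,z=a.split(':'); print(*fit(q,n,float(z),np.array([513,14])),sep='\n')
E
python3 fit.py medium:86.5 small:6.5
```

```text
('small', 0.56, array([513.5,  15.2]), np.float64(0.852), np.int64(276), np.int64(293), np.int64(186), np.int64(202))
```

```bash
python3 - <<'E'
from h import *
q=snap('side')
for dx in(-3,0,3):
  for r,z in((27.5,86.5),(24.5,117.5)):
    P=np.array([proj(q,[513.8+dx+r*np.cos(t),13.6+r*np.sin(t),z]) for t in np.linspace(0,6.28,90)]);print(dx,z,P.min(0).round(1),P.max(0).round(1))
g=cv2.cvtColor(q['pixels'],cv2.COLOR_RGB2GRAY)
for r in(160,163,166,168,170):print(r,g[r,268:308])
E
```

```text
-3 86.5 [274.4 161.5] [299.3 171.9]
-3 117.5 [276.1 149.2] [298.6 158.1]
0 86.5 [273.2 161.3] [298.  171.7]
0 117.5 [274.8 149. ] [297.3 157.9]
3 86.5 [271.9 161.1] [296.7 171.5]
3 117.5 [273.5 148.8] [296.  157.7]
160 [ 52  58  60  50  45 153 225 149  53  40  79  86  84  76  88  81  83  85
  83  76  73  78  82  74  67  66  73  73  73  49 110 205 202 203 198 200
 192 196 196 203]
163 [ 58  65  62  56  53  45 165  70  32  54  82  83  85  84  85  83  80  88
  80  73  74  77  76  71  72  76  74  74  71  48 120 201 204 200 201 199
 198 203 198 199]
166 [ 53  57  51  47  46  47  83  57  47  48  48  52  57  64  78  75  79  88
  53  62  68  72  72  78  74  71  77  73  70  57  68 200 203 202 201 199
 199 201 198 201]
168 [151 150 155 147 145 161 131  81 106  91  59  55  54  57  50  56  51  52
  58  66  76  80  74  74  75  76  72  56  62 108  98 196 201 201 197 200
 197 204 194 196]
170 [159 122 140 150 136 157 143 157  60  37  46  57  91 116 128 119 114 119
  88  93  96 106 103 115 131 132 118  62 111 224 219 211 208 204 198 204
 203 202 201 198]
```

Offset is within about 1 mm. I lower it.

```bash

python3 -m crank '[{"offset":[0.0005,0.0005,-0.012],"spin":0},{"offset":[0.0005,0.0005,-0.024],"spin":0},{"offset":[0.0005,0.0005,-0.036],"spin":0},{"offset":[0.0005,0.0005,-0.046],"spin":0},{"offset":[0.0005,0.0005,-0.052],"spin":0},{"offset":[0.0005,0.0005,-0.056],"spin":0},{"offset":[0.0005,0.0005,-0.058],"spin":0},{"offset":[0.0005,0.0005,-0.058],"spin":0}]'
python3 -m crank '[{"offset":[0,0,-0.004],"spin":0},{"offset":[0,0,-0.008],"spin":0},{"offset":[0,0,-0.012],"spin":0},{"offset":[0,0,-0.015],"spin":0},{"offset":[0,0,-0.018],"spin":0},{"offset":[0,0,-0.02],"spin":0},{"offset":[0,0,-0.021],"spin":0},{"offset":[0,0,-0.021],"spin":0}]'
```

```text
clock: 7.28
eef_pos: [514.5, 13.8, 36.7]
eef_rot: [-3.141, -0.003, 0.086]
wrist_force: [-0.2, -0.2, -0.2]
finger_gap: 50.9
clock: 7.95
eef_pos: [514.4, 13.8, 15.4]
eef_rot: [-3.141, -0.003, 0.086]
wrist_force: [0.1, -0.9, -1.9]
finger_gap: 51.1
```

```bash

python3 -m crank '[{"offset":[0,0,-0.0005],"spin":0},{"offset":[0,0,-0.001],"spin":0},{"offset":[0,0,-0.001],"spin":0},{"offset":[0,0,-0.001],"spin":0},{"offset":[0,0,-0.001],"spin":0},{"offset":[0,0,-0.001],"spin":0},{"offset":[0,0,-0.001],"spin":0},{"offset":[0,0,-0.001],"spin":0}]'
python3 -m crank '[{"offset":[0,0,0],"spin":0},{"offset":[0,0,0],"spin":0},{"offset":[0,0,0],"spin":0},{"offset":[0,0,0],"spin":0},{"offset":[0,0,0],"spin":0},{"offset":[0,0,0],"spin":0},{"offset":[0,0,0.005],"spin":0},{"offset":[0,0,0.015],"spin":0}]' 0.75
python3 -m crank '[{"offset":[0,0,0.02],"spin":0},{"offset":[0,0,0.04],"spin":0},{"offset":[0,0.02,0.06],"spin":0},{"offset":[0.01,0.05,0.07],"spin":0},{"offset":[0.025,0.09,0.07],"spin":0},{"offset":[0.04,0.13,0.07],"spin":0},{"offset":[0.055,0.17,0.07],"spin":0},{"offset":[0.065,0.2,0.07],"spin":0}]' 0.95
python3 fit.py small:6.5 medium:6.5
python3 - <<'E'
from fit import *
for n in('top','side'): print(fit(snap(n),'large',0,np.array([593,266])))
print(manip.read_state()['eef_pos'])
E
```

```text
clock: 8.62
eef_pos: [514.5, 13.8, 14.8]
eef_rot: [-3.141, -0.003, 0.086]
wrist_force: [-1.4, -0.5, 5.6]
finger_gap: 50.9
clock: 9.28
eef_pos: [513.9, 13.8, 29.5]
eef_rot: [-3.14, -0.001, 0.086]
wrist_force: [-0.4, 0.7, -0.4]
finger_gap: 70.2
clock: 9.95
eef_pos: [579.5, 216.5, 100.8]
eef_rot: [-3.14, -0.003, 0.087]
wrist_force: [0.3, -0.9, 0.3]
finger_gap: 89.4

('medium', 0.94, array([512.8,  11.6]), np.float64(0.847), np.int64(275), np.int64(296), np.int64(183), np.int64(203))
[]
[('large', 0.76, array([592.8, 267.9]), np.float64(0.928), np.int64(185), np.int64(220), np.int64(230), np.int64(264))]
[578.84815222 212.63864106  99.99021099]
```

```bash

python3 -m crank '[{"offset":[0.007,0.025,0],"spin":0},{"offset":[0.0135,0.045,0],"spin":0},{"offset":[0.0135,0.05,-0.01],"spin":0},{"offset":[0.0135,0.05,-0.025],"spin":0},{"offset":[0.0135,0.05,-0.04],"spin":0},{"offset":[0.0135,0.05,-0.05],"spin":0},{"offset":[0.0135,0.05,-0.056],"spin":0},{"offset":[0.0135,0.05,-0.056],"spin":0}]' 0.95
python3 -m crank '[{"offset":[0,0,-0.01],"spin":0},{"offset":[0,0,-0.019],"spin":0},{"offset":[0,0,-0.027],"spin":0},{"offset":[0,0,-0.032],"spin":0},{"offset":[0,0,-0.035],"spin":0},{"offset":[0,0,-0.036],"spin":0},{"offset":[0,0,-0.036],"spin":0},{"offset":[0,0,-0.036],"spin":0}]'
python3 -m crank '[{"offset":[0,0,0],"spin":0},{"offset":[0,0,0],"spin":0},{"offset":[0,0,0],"spin":0},{"offset":[0,0,0],"spin":0},{"offset":[0,0,0],"spin":0},{"offset":[0,0,0],"spin":0},{"offset":[0,0,0],"spin":0},{"offset":[0,0,0],"spin":0}]' 0.3 20
```

```text
clock: 10.97
eef_pos: [591.8, 261.7, 42.7]
eef_rot: [-3.141, 0.0, 0.084]
wrist_force: [-0.4, 0.2, 0.4]
finger_gap: 89.1
clock: 11.63
eef_pos: [592.0, 261.8, 7.1]
eef_rot: [-3.141, -0.0, 0.084]
wrist_force: [1.0, 0.5, -0.6]
finger_gap: 89.3
clock: 12.3
eef_pos: [592.1, 261.9, 7.3]
eef_rot: [-3.141, -0.0, 0.084]
wrist_force: [0.3, 1.6, 2.9]
finger_gap: 62.4
```

```bash

python3 -m crank '[{"offset":[0,0,0.01],"spin":0},{"offset":[0,0,0.025],"spin":0},{"offset":[0,0,0.045],"spin":0},{"offset":[-0.004,-0.012,0.065],"spin":0},{"offset":[-0.012,-0.036,0.08],"spin":0},{"offset":[-0.021,-0.066,0.087],"spin":0},{"offset":[-0.03,-0.096,0.087],"spin":0},{"offset":[-0.04,-0.126,0.087],"spin":0}]'
python3 -m crank '[{"offset":[-0.009,-0.03,0],"spin":0},{"offset":[-0.018,-0.058,0],"spin":0},{"offset":[-0.026,-0.084,0],"spin":0},{"offset":[-0.033,-0.106,0],"spin":0},{"offset":[-0.037,-0.117,0],"spin":0},{"offset":[-0.038,-0.1215,0],"spin":0},{"offset":[-0.038,-0.1215,0],"spin":0},{"offset":[-0.038,-0.1215,0],"spin":0}]'
python3 - <<'E'
from fit import *
s=manip.read_state();print(s['eef_pos'].round(1),s['finger_gap'])
X=s['eef_pos'];q=snap('side')
print(fit(q,'medium',6.5,X[:2]),fit(q,'large',X[2]-7.3,X[:2]))
for dx in(-3,0,3):
    P=np.array([proj(q,[X[0]+dx+34*np.cos(t),X[1]+34*np.sin(t),X[2]-7.3]) for t in np.linspace(0,6.28,90)]);print(dx,P.min(0).round(1),P.max(0).round(1))
g=cv2.cvtColor(q['pixels'],cv2.COLOR_RGB2GRAY)
for r in range(156,178,3):print(r,g[r,262:310])
cv2.imwrite('pics/l1.png',cv2.resize(q['pixels'][90:230,210:350],None,fx=4,fy=4,interpolation=cv2.INTER_CUBIC)[:,:,::-1])
E
```

```text
clock: 12.97
eef_pos: [551.7, 134.7, 95.4]
eef_rot: [-3.141, -0.002, 0.084]
wrist_force: [0.7, -0.3, 0.0]
finger_gap: 62.8
clock: 13.63
eef_pos: [514.0, 13.8, 95.5]
eef_rot: [-3.141, -0.002, 0.085]
wrist_force: [-0.1, 0.3, -1.9]
finger_gap: 62.5
[514.   13.8  95.5] 62.54977475658792
[('medium', 0.96, array([512.5,  16.1]), np.float64(0.896), np.int64(274), np.int64(296), np.int64(183), np.int64(204))] [('large', 0.83, array([515.3,  16.5]), np.float64(0.598), np.int64(270), np.int64(300), np.int64(148), np.int64(172))]
-3 [271.4 159.6] [302.2 172.5]
0 [270.1 159.4] [300.9 172.3]
3 [268.8 159.2] [299.6 172. ]
156 [ 77  79  56  53  46  31  84  84  47  49  47  45  48  57  43  78  77  81
  83  80  87  76  82  81  84 145 148 150 150 154 162 163 158 112  82  77
  70  65  56  64  59  45  50  58  60  63  65  66]
159 [ 61  66  72  60  66  47  35  48  53  45  45  48  47  52  37  80  87  79
  77  79  82  81  80  86  67  72  71  66  72  69  70  75  74  71  69  68
  70  51 161 211 203 198 199 202 207 215 228 116]
162 [126  83  80  77  55  58  60  54  62  42  46  46  47  52  40  84  79  83
  78  8
[... 415 characters left out ...]
58  71  68  68  72  75  75  73  71  72  73  67  60
 103  98 148 201 205 201 199 201 200 199 201 200]
171 [ 71  71 111 151  83  38  53  61 133 166 102 146 122  76  45  35  53  61
  99 107 111 126 141 143 141 140 141 129 118 112  89  83  62  34  75 101
 137 167 205 215 209 217 218 209 207 204 203 203]
174 [129 157 127  99  94 139 153 177 123 140 110  61  48  49  46  61  63  60
  62  62  56  60  60  45 172 227 128  41 165 229 125  47 121 225 162  65
  75 229 157  83  88  81  83  50  43  42  39  47]
177 [ 68  88  94 144 154 140 147 131  99  47  41  55  75  74 156 125  35   4
   1   5   5   2  37  46  34  32  95 150  43  59  86  76  43  48  49  55
  38  60  58  51  64 189 189  76  30 217 235  98]
```

View pics/l1.png

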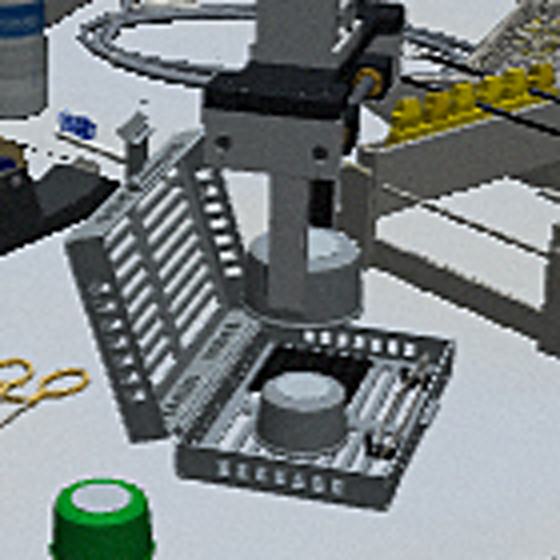

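The large pot is held level and centred over medium, which sits flat. I lower it.

```bash

python3 -m crank '[{"offset":[-0.0005,0.0005,-0.012],"spin":0},{"offset":[-0.0005,0.0005,-0.024],"spin":0},{"offset":[-0.0005,0.0005,-0.034],"spin":0},{"offset":[-0.0005,0.0005,-0.042],"spin":0},{"offset":[-0.0005,0.0005,-0.048],"spin":0},{"offset":[-0.0005,0.0005,-0.052],"spin":0},{"offset":[-0.0005,0.0005,-0.056],"spin":0},{"offset":[-0.0005,0.0005,-0.058],"spin":0}]'
python3 -m crank '[{"offset":[0,0,-0.004],"spin":0},{"offset":[0,0,-0.008],"spin":0},{"offset":[0,0,-0.012],"spin":0},{"offset":[0,0,-0.016],"spin":0},{"offset":[0,0,-0.02],"spin":0},{"offset":[0,0,-0.022],"spin":0},{"offset":[0,0,-0.023],"spin":0},{"offset":[0,0,-0.023],"spin":0}]'
```

```text
clock: 14.45
eef_pos: [513.5, 14.6, 37.0]
eef_rot: [-3.141, -0.002, 0.086]
wrist_force: [0.6, -0.4, -0.5]
finger_gap: 62.7
clock: 15.12
eef_pos: [513.4, 14.6, 13.9]
eef_rot: [-3.141, -0.001, 0.086]
wrist_force: [-0.3, 0.4, -0.3]
finger_gap: 62.4
```

```bash

python3 -m crank '[{"offset":[0,0,-0.0005],"spin":0},{"offset":[0,0,-0.001],"spin":0},{"offset":[0,0,-0.001],"spin":0},{"offset":[0,0,-0.001],"spin":0},{"offset":[0,0,-0.001],"spin":0},{"offset":[0,0,-0.001],"spin":0},{"offset":[0,0,-0.001],"spin":0},{"offset":[0,0,-0.001],"spin":0}]'
python3 -m crank '[{"offset":[0,0,0],"spin":0},{"offset":[0,0,0],"spin":0},{"offset":[0,0,0],"spin":0},{"offset":[0,0,0],"spin":0},{"offset":[0,0,0],"spin":0},{"offset":[0,0,0],"spin":0},{"offset":[0,0,0.005],"spin":0},{"offset":[0,0,0.015],"spin":0}]' 0.84
python3 -m crank '[{"offset":[0,0,0.02],"spin":0},{"offset":[0,0,0.045],"spin":0},{"offset":[0,0,0.075],"spin":0},{"offset":[0,0,0.11],"spin":0},{"offset":[0,0,0.145],"spin":0},{"offset":[0,0,0.175],"spin":0},{"offset":[0,0,0.195],"spin":0},{"offset":[0,0,0.2],"spin":0}]' 0
python3 - <<'E'
from fit import *
q=snap('side')
print(manip.read_state()['eef_pos'])
print(fit(q,'large',6.5,np.array([514,14])))
cv2.imwrite('pics/l2.png',cv2.resize(q['pixels'][90:230,210:350],None,fx=4,fy=4,interpolation=cv2.INTER_CUBIC)[:,:,::-1])
p=snap('top')
C=np.array([509,-12]);b=.083;R=np.array([[np.cos(b),-np.sin(b)],[np.sin(b),np.cos(b)]])
def L(th,d,n,y):
    a=C+R@[62-d*np.cos(th)+n*np.sin(th),y];return [*a,26+d*np.sin(th)+n*np.cos(th)]
for th in np.arange(1.7,2.15,.05):
    print(round(th,2),*[((proj(p,L(th,122,n,y))-[299.6,144.6])*4.8).round() for n in(24,0) for y in(90,-90)], *[((proj(q,L(th,122,n,90))-[210,90])*4).round() for n in (24,0)])
E
```

```text
clock: 15.78
eef_pos: [513.6, 14.6, 13.7]
eef_rot: [-3.141, -0.002, 0.086]
wrist_force: [-4.6, 0.1, 9.1]
finger_gap: 62.6
clock: 16.45
eef_pos: [513.0, 14.6, 28.4]
eef_rot: [-3.141, 0.0, 0.086]
wrist_force: [-0.1, -0.4, -0.1]
finger_gap: 79.1
clock: 17.12
eef_pos: [513.9, 14.6, 233.0]
eef_rot: [-3.141, -0.006, 0.086]
wrist_force: [-0.2, -0.1, -0.1]
finger_gap: 28.7
[513.67058502  14.64339937 231.55326952]
[('large', 0.7, array([515.2,  13. ]), np.float64(0.84), np.int64(270), np.int64(298), np.int64(181), np.int64(204))]
1.7 [ 80. 132.] [531.  83.] [ 88. 189.] [542. 140.] [ 99. 232.] [143. 232.]
1.75 [ 78. 119.] [528.  71.] [ 86. 175.] [539. 125.] [ 89. 235.] [132. 232.]
1.8 [ 76. 107.] [524.  58.] [ 84. 161.] [536. 112.] [ 78. 238.] [121. 233.]
1.85 [73. 95.] [520.  47.] [ 82. 147.] [533.  98.] [ 68. 241.] [110. 234.]
1.9 [71. 84.] [516.  36.] [ 79. 134.] [530.  85.] [ 59. 245.] [ 99. 236.]
1.95 [69. 73.] [512.  26.] [ 77. 121.] [526.  73.] [ 49. 250.] [ 89. 239.]
2.0 [67. 64.] [508.  16.] [ 75. 109.] [523.  61.] [ 40. 255.] [ 79. 242.]
2.05 [65. 54.] [504.   7.] [73. 98.] [519.  50.] [ 32. 260.] [ 69. 246.]
2.1 [63. 46.] [500.  -1.] [71. 87.] [515.  39.] [ 23. 266.] [ 60. 250.]
```

View pics/l2.png

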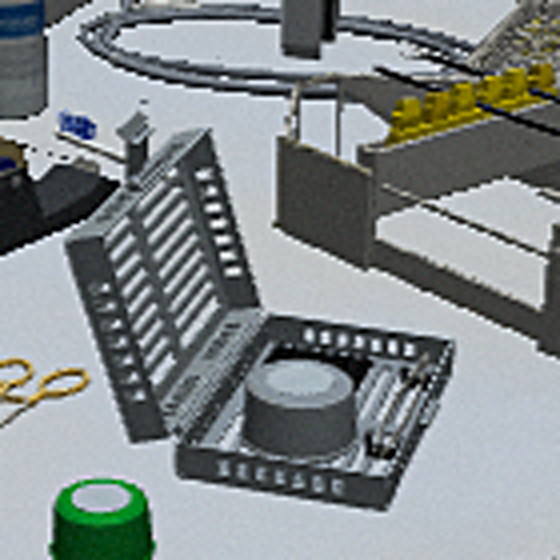

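Nest is seated: the large pot is flat around the stud and the tweezers are clear. The lid is at about 1.87 and the refined cassette yaw is ≈ 0.05. I go behind the lid with the fingers shut.

```bash

python3 -m crank '[{"offset":[0.02,-0.003,0],"spin":-1},{"offset":[0.05,-0.006,0],"spin":-2},{"offset":[0.08,-0.01,0],"spin":-2},{"offset":[0.11,-0.014,0],"spin":-2},{"offset":[0.135,-0.018,0],"spin":-2},{"offset":[0.15,-0.019,0],"spin":-2},{"offset":[0.15,-0.019,0],"spin":-2},{"offset":[0.15,-0.019,0],"spin":-2}]' 0
python3 -m crank '[{"offset":[0,0,-0.02],"spin":0},{"offset":[0,0,-0.04],"spin":0},{"offset":[0,0,-0.06],"spin":0},{"offset":[0,0,-0.08],"spin":0},{"offset":[0,0,-0.095],"spin":0},{"offset":[0,0,-0.11],"spin":0},{"offset":[0,0,-0.12],"spin":0},{"offset":[0,0,-0.12],"spin":0}]'
python3 - <<'E'
from h import *
s=manip.read_state();print(s['eef_pos'],s['joints'].round(2))
q=snap('side')
cv2.imwrite('pics/k1.png',cv2.resize(q['pixels'][90:230,210:350],None,fx=4,fy=4,interpolation=cv2.INTER_CUBIC)[:,:,::-1])
E
```

```text
clock: 17.93
eef_pos: [662.3, -4.4, 225.3]
eef_rot: [-3.14, 0.004, 0.051]
wrist_force: [0.2, 0.2, -0.5]
finger_gap: 0.6
clock: 18.6
eef_pos: [660.6, -4.2, 102.9]
eef_rot: [-3.14, 0.008, 0.051]
wrist_force: [0.9, 0.3, -0.1]
finger_gap: 0.7
[660.55227098  -4.18153349 102.86025943] [-0.06  0.64  1.27  0.    1.24  1.46]
```

View pics/k1.png

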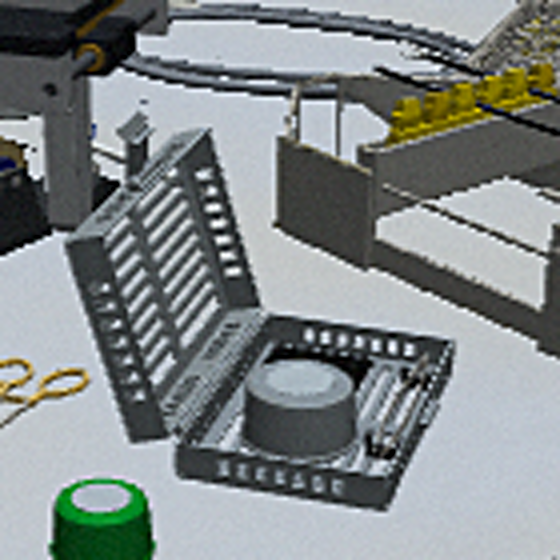

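The finger is behind the lid and clear of it. I pull it upright, then over.

```bash

python3 -m crank '[{"offset":[-0.008,0,0.003],"spin":0},{"offset":[-0.016,-0.001,0.006],"spin":0},{"offset":[-0.024,-0.001,0.009],"spin":0},{"offset":[-0.032,-0.002,0.013],"spin":0},{"offset":[-0.04,-0.002,0.013],"spin":0},{"offset":[-0.047,-0.002,0.013],"spin":0},{"offset":[-0.053,-0.003,0.013],"spin":0},{"offset":[-0.058,-0.003,0.013],"spin":0}]'
python3 -m crank '[{"offset":[-0.008,0,0.002],"spin":0},{"offset":[-0.017,-0.001,0.003],"spin":0},{"offset":[-0.025,-0.001,0.003],"spin":0},{"offset":[-0.033,-0.002,0.002],"spin":0},{"offset":[-0.041,-0.002,0.001],"spin":0},{"offset":[-0.048,-0.002,0],"spin":0},{"offset":[-0.048,-0.002,0],"spin":0},{"offset":[-0.048,-0.002,0],"spin":0}]'
python3 - <<'E'
from h import *
q=snap('side')
cv2.imwrite('pics/k2.png',cv2.resize(q['pixels'][90:230,210:350],None,fx=4,fy=4,interpolation=cv2.INTER_CUBIC)[:,:,::-1])
E
```

```text
clock: 19.32
eef_pos: [603.4, -7.4, 118.8]
eef_rot: [-3.14, 0.004, 0.051]
wrist_force: [5.2, 0.7, 4.3]
finger_gap: 0.7
clock: 19.98
eef_pos: [554.7, -9.4, 118.5]
eef_rot: [-3.14, 0.005, 0.051]
wrist_force: [-0.1, 0.5, 0.0]
finger_gap: 0.5
```

View pics/k2.png

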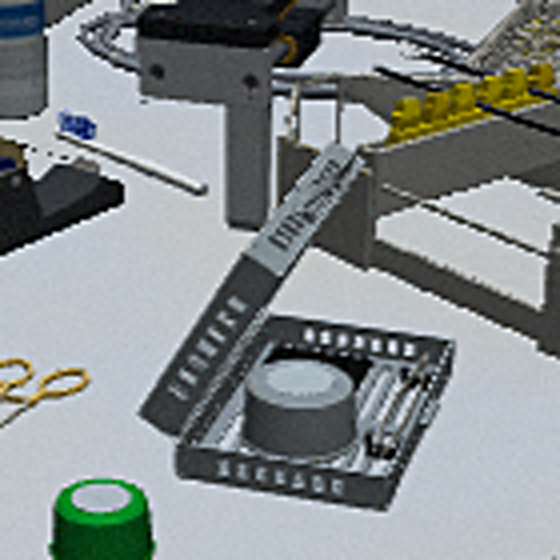

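The lid has come over to about 1.1 rad and follows the finger. I continue down.

```bash

python3 -m crank '[{"offset":[-0.011,0,-0.005],"spin":0},{"offset":[-0.0215,-0.001,-0.0115],"spin":0},{"offset":[-0.031,-0.0015,-0.018],"spin":0},{"offset":[-0.04,-0.002,-0.025],"spin":0},{"offset":[-0.048,-0.0025,-0.034],"spin":0},{"offset":[-0.055,-0.003,-0.043],"spin":0},{"offset":[-0.059,-0.003,-0.051],"spin":0},{"offset":[-0.062,-0.003,-0.057],"spin":0}]'
python3 -m crank '[{"offset":[-0.001,0,-0.001],"spin":0},{"offset":[-0.002,0,-0.003],"spin":0},{"offset":[-0.003,0,-0.005],"spin":0},{"offset":[-0.003,0,-0.007],"spin":0},{"offset":[-0.003,0,-0.009],"spin":0},{"offset":[-0.003,0,-0.01],"spin":0},{"offset":[-0.003,0,-0.01],"spin":0},{"offset":[-0.003,0,-0.01],"spin":0}]'
```

```text
clock: 20.7
eef_pos: [492.5, -12.4, 60.7]
eef_rot: [-3.14, 0.006, 0.051]
wrist_force: [0.2, -1.3, 2.4]
finger_gap: 0.4
clock: 21.37
eef_pos: [489.6, -12.4, 50.6]
eef_rot: [-3.14, 0.006, 0.051]
wrist_force: [0.3, -0.2, -0.9]
finger_gap: 0.7
```

```bash

python3 -m crank '[{"offset":[0,0,-0.0005],"spin":0},{"offset":[0,0,-0.001],"spin":0},{"offset":[0,0,-0.0015],"spin":0},{"offset":[0,0,-0.002],"spin":0},{"offset":[0,0,-0.002],"spin":0},{"offset":[0,0,-0.002],"spin":0},{"offset":[0,0,-0.002],"spin":0},{"offset":[0,0,-0.002],"spin":0}]'
```

```text
clock: 22.03
eef_pos: [489.8, -12.4, 50.1]
eef_rot: [-3.14, 0.005, 0.051]
wrist_force: [-8.4, 0.3, 22.6]
finger_gap: 0.4
```

The lid is shut: contact at z=50.1 with 22 N. Now the latch: I go up and in front, then press down from above.

```bash

python3 -m crank '[{"offset":[0,0,0.015],"spin":0},{"offset":[0,0,0.03],"spin":0},{"offset":[-0.015,-0.001,0.035],"spin":0},{"offset":[-0.035,-0.002,0.035],"spin":0},{"offset":[-0.055,-0.003,0.035],"spin":0},{"offset":[-0.067,-0.0035,0.035],"spin":0},{"offset":[-0.07,-0.0035,0.035],"spin":0},{"offset":[-0.07,-0.0035,0.035],"spin":0}]'
python3 -m crank '[{"offset":[0,0,-0.008],"spin":0},{"offset":[0,0,-0.015],"spin":0},{"offset":[0,0,-0.02],"spin":0},{"offset":[0,0,-0.025],"spin":0},{"offset":[0,0,-0.03],"spin":0},{"offset":[0,0,-0.035],"spin":0},{"offset":[0,0,-0.04],"spin":0},{"offset":[0,0,-0.045],"spin":0}]'
python3 -m crank '[{"offset":[0,0,-0.004],"spin":0},{"offset":[0,0,-0.008],"spin":0},{"offset":[0,0,-0.012],"spin":0},{"offset":[0,0,-0.016],"spin":0},{"offset":[0,0,-0.02],"spin":0},{"offset":[0,0,-0.024],"spin":0},{"offset":[0,0,-0.028],"spin":0},{"offset":[0,0,-0.03],"spin":0}]'
python3 - <<'E'
from h import *
q=snap('side')
cv2.imwrite('pics/f1.png',cv2.resize(q['pixels'][110:230,230:350],None,fx=5,fy=5,interpolation=cv2.INTER_CUBIC)[:,:,::-1])
E
```

```text
clock: 22.7
eef_pos: [419.9, -15.9, 85.3]
eef_rot: [-3.14, 0.004, 0.051]
wrist_force: [0.6, -0.0, -0.5]
finger_gap: 0.5
clock: 23.37
eef_pos: [419.9, -15.9, 39.8]
eef_rot: [-3.14, 0.005, 0.051]
wrist_force: [0.8, -0.2, -0.9]
finger_gap: 0.2
clock: 24.03
eef_pos: [419.8, -15.9, 9.3]
eef_rot: [-3.14, 0.005, 0.051]
wrist_force: [-0.1, 0.5, 1.4]
finger_gap: 0.2
```

View pics/f1.png

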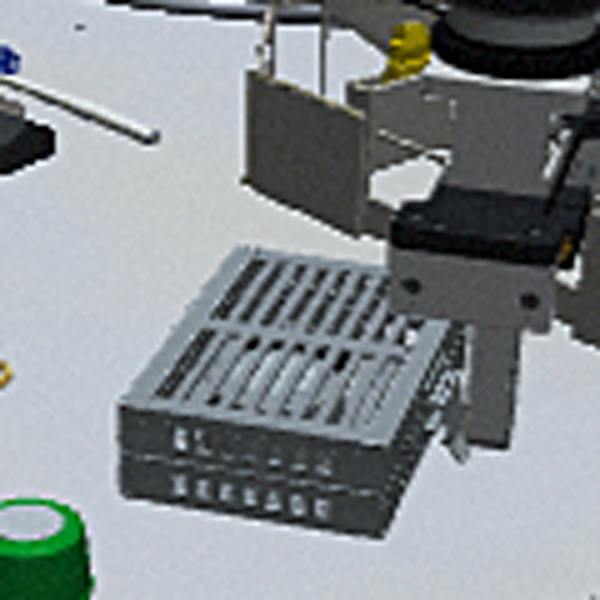

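The lid is shut with a uniform seam. The latch is pressed partway, with its lip at (460,455) in front of the finger. I push it home towards +x.

```bash

python3 -m crank '[{"offset":[0,0,-0.004],"spin":0},{"offset":[0.001,0,-0.004],"spin":0},{"offset":[0.002,0,-0.004],"spin":0},{"offset":[0.003,0,-0.004],"spin":0},{"offset":[0.004,0,-0.004],"spin":0},{"offset":[0.005,0,-0.004],"spin":0},{"offset":[0.006,0,-0.004],"spin":0},{"offset":[0.006,0,-0.004],"spin":0}]'
python3 -m crank '[{"offset":[0.0005,0,0],"spin":0},{"offset":[0.001,0,0],"spin":0},{"offset":[0.0015,0,0],"spin":0},{"offset":[0.002,0,0],"spin":0},{"offset":[0.0025,0,0],"spin":0},{"offset":[0.003,0,0],"spin":0},{"offset":[0.003,0,0],"spin":0},{"offset":[0.003,0,0],"spin":0}]'
```

```text
clock: 24.75
eef_pos: [425.0, -15.8, 5.0]
eef_rot: [-3.14, 0.007, 0.051]
wrist_force: [-5.2, -0.4, 1.1]
finger_gap: 0.3
clock: 25.42
eef_pos: [425.8, -15.7, 4.5]
eef_rot: [-3.139, 0.013, 0.051]
wrist_force: [-15.9, -1.5, 7.1]
finger_gap: 0.7
```

```bash

python3 -m crank '[{"offset":[0.001,0,0],"spin":0},{"offset":[0.0025,0,0],"spin":0},{"offset":[0.004,0,0],"spin":0},{"offset":[0.005,0,0],"spin":0},{"offset":[0.005,0,0],"spin":0},{"offset":[0.005,0,0],"spin":0},{"offset":[0.005,0,0],"spin":0},{"offset":[0.005,0,0],"spin":0}]'
python3 -m crank '[{"offset":[-0.01,0,0],"spin":0},{"offset":[-0.02,0,0],"spin":0},{"offset":[-0.02,0,0.02],"spin":0},{"offset":[-0.02,0,0.05],"spin":0},{"offset":[-0.02,0,0.08],"spin":0},{"offset":[-0.02,0,0.11],"spin":0},{"offset":[-0.02,0,0.14],"spin":0},{"offset":[-0.02,0,0.16],"spin":0}]'
python3 -m crank '[{"offset":[0,-0.03,0],"spin":0},{"offset":[0,-0.06,0],"spin":0},{"offset":[0,-0.1,0],"spin":0},{"offset":[0,-0.14,0],"spin":0},{"offset":[0,-0.18,0],"spin":0},{"offset":[0,-0.22,0],"spin":0},{"offset":[-0.02,-0.26,0],"spin":0},{"offset":[-0.02,-0.29,0],"spin":0}]'
python3 - <<'E'
from h import *
q=snap('side');p=snap('top','tf.png')
a=cv2.resize(q['pixels'][160:220,250:330],(800,600),interpolation=cv2.INTER_CUBIC)
b=cv2.resize(p['pixels'][180:280,300:433],(400,300),interpolation=cv2.INTER_CUBIC)
a=cv2.resize(q['pixels'][165:225,250:330],(400,300),interpolation=cv2.INTER_CUBIC)
c=cv2.resize(p['pixels'],(400,300),interpolation=cv2.INTER_AREA);d=cv2.resize(q['pixels'],(400,300),interpolation=cv2.INTER_AREA)
cv2.imwrite('pics/end1.png',np.vstack([np.hstack([a,b]),np.hstack([c,d])])[:,:,::-1])
C=np.array([509,-12.2]);R=np.array([[np.cos(.05),-np.sin(.05)],[np.sin(.05),np.cos(.05)]])
for nm,cx,y,z in(('lipL',-74,17,5),('lipR',-74,-17,5),('pin',-64,17,34),('topedgeL',-60,90,50),('topL2',-60,0,50)):
    X=[*(C+R@[cx,y]),z];print(nm,((proj(q,X)-[250,165])*5).round(),((proj(p,X)-[300,180])*3).round())
E
```

```text
clock: 26.08
eef_pos: [426.4, -15.6, 3.7]
eef_rot: [-3.138, 0.023, 0.051]
wrist_force: [-28.7, -2.6, 19.9]
finger_gap: 0.3
clock: 26.75
eef_pos: [407.3, -15.7, 166.8]
eef_rot: [-3.139, 0.019, 0.051]
wrist_force: [-1.1, -1.1, 0.2]
finger_gap: 0.4
clock: 27.42
eef_pos: [385.7, -308.1, 167.0]
eef_rot: [-3.14, 0.019, 0.05]
wrist_force: [0.3, 0.7, 0.2]
finger_gap: 0.4
lipL [347. 187.] [163. 255.]
lipR [362. 153.] [211. 251.]
pin [330. 127.] [168. 237.]
topedgeL [287. 168.] [ 64. 238.]
topL2 [331.  78.] [196. 228.]
```

View pics/end1.png

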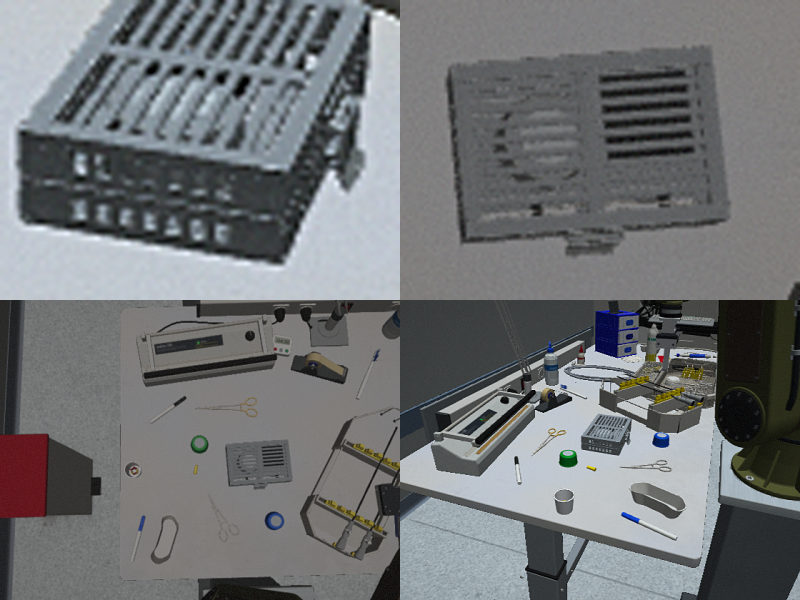

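The final view matches the closed model. The lid seam is even. The lip is at (348,188)–(362,153) in the side crop, against (347,187)–(362,153) predicted for home. The bystanders have not moved.

```bash
python3 -c "
from cell import manip
print(manip.sign_off())"
```

```text
the job is handed in; nothing more can be done
None
```

I packed the gallipots, shut the cassette, swung the latch home and handed the job in at about 27.5 s on the robot clock.

- **Nest:** The medium pot went over the small one, then the large one over both. Each met the floor within about 0.1 mm of its calculated height, at 6 N and 9 N. Pictures after each placing showed the pot level.
- **Lid:** I swung it shut from behind and pressed it to a hard stop at 22.6 N. The finger was then at z = 50.1 mm, against 50 mm for a closed cassette, and the seam looks even in the last pictures.
- **Latch:** I pushed it in against a firm stop at about 29 N. The lip shows within about 1 pixel (roughly 2 mm) of its calculated home position in the side view, and close to it in the top view.
- **Other things:** In the last pictures they look to be where they started.

**Checks that disagreed or failed:**
- The first cassette yaw, 0.083 rad from picture slopes, disagreed with the calibrated corner positions, so I used about 0.05 rad from the lid onwards. The pots were set down with the tool still at the first value.
- The network did not find the medium pot while it was held, and its fit for the held large pot was poor. I checked both against their edge pixels instead.
- During the last latch push the wrist also read about 20 N upward. I took this as the finger bearing on the slanted lip, and did not check it separately.

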